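# Lap the slideway and hold the spring bolt back past its click

## Task

Free up the spring-bolt unit: pick up the small wooden-backed lapping block, set it flat, lengthwise and centred on the open end of the unit's slideway, and sweep it along the way up to the sprung carriage, pressing it down steadily but not hard. Then, still gripping the block flat on the way, push the carriage back with the block's end well past the click of its pawl, and finish while holding it compressed there: do not let go. Leave the other things in the drawer where they lie.

Things in the scene. Friction and masses are not known exactly. Their poses are not given: they have to be found in the camera images.
- lap_center (a point): Centre (half-way up) of the lapping block: a loose plain bar 80 mm long (its x), 24 mm wide (its y), 40 mm tall (its z), a pale wooden back on an 8 mm grey stone sole, the same end for end, 0.1 to 0.22 kg. It stands on its sole on the drawer floor, at the left or the right of the drawer (a steel sine bar of like size lies on the other side). The point lies 20 mm above the sole; to be gripped across its 24 mm width.
- lap: The same lapping block; origin at the centre of its sole (underside).
- unit: The spring-bolt unit, fixed to the drawer floor: a dark steel base plate 340 mm long (its x), 90 mm wide (its y), 12 mm thick, origin at the centre of the underside. On it, along its x on the centre line, the bright slideway; at its +x end a dark block 68 mm high, with two guide rods and coil springs between it and the carriage. The carriage is pushed along the unit's +x. Nothing stands on the base plate at the open (-x) end.
- way: The slideway: a bright steel rail 28 mm wide, its flat top 30 mm above the drawer floor (18 mm above the base plate), x from -167 to +131 mm in the unit's frame; its own axes are parallel to the unit's. Press the block on it with some 4 to 20 N (more than 50 N is too hard).
- way_start (a point): Middle of the open end of the slideway, on its top edge: 30 mm above the drawer floor, at x = -167 mm in the unit's frame, y = 0. Its x axis points along the way to the carriage, z up. The free way from here to the carriage face at rest is 197 mm long, so a block at the open end has its centre some 40 to 50 mm from here, and touches the carriage with its centre at 157 mm.
- carriage_face (a point): Middle of the carriage's upright push face, which looks towards the open end of the way: a steel plate 60 mm wide, from 1 to 45 mm above the way's top; this point is 23 mm above it (53 mm above the drawer floor), at x = +30 mm in the unit's frame when at rest.
- carriage (a joint): Travel of the carriage along the way, in m: 0 at rest, growing as it is pushed towards the dark end block, 0.034 at its end stop. A brass pawl at its side rides up over a tooth and drops again; it drops with a click at 0.021, and the carriage counts as past the click above 0.022. The pawl does not lock: the springs (about 5.5 N at rest, up to 11 N over the tooth and at the click, 13 N at the stop) return the carriage when let go.
- sine_bar: Bystander: bright steel sine bar, 127 x 25 x 28 mm, on two rolls; lies at the side opposite to the lapping block. Leave it. Origin at the centre of its underside.
- lock_ring: Bystander: bronze lock ring, 52 mm across, 12 mm high, lying beside the unit's base plate. Origin at the centre of its underside.
- micrometer: Bystander: nickel thread micrometer lying flat by the other side of the unit, about 125 x 55 x 17 mm. Origin at the centre of its underside.
- vise: Bystander: red cast iron toolmaker's vise, 145 x 70 x 56 mm, at the rear left. Origin at the centre of its underside.
- gauge_case: Bystander: shut wooden case, 80 x 130 x 30 mm, at the rear right. Origin at the centre of its underside.
- screwdriver: Bystander: screwdriver lying near the front of the drawer. Origin at the centre of its underside.
Mind the look-alikes: they are no part of the job. Of the things that look like the lap, take the one that is farthest to the robot's left at the start.

How it is judged:
By the outcome, as a careful person would: the job done as asked, in the order asked, and still so for the second after the job is handed in, while the arm keeps its last pose, push and grip.
It also fails if it takes over 54 s, if anything falls off the work surface, if the arm or the gripper's body presses on something with over 40 N, if the wrist force passes 120 N, or if a joint passes its speed limit or range.

## Robot

A 6-joint arm with a two-finger parallel gripper is mounted at the origin on the work surface. World frame = base frame: x ahead of the robot, y to its left, z up, the work surface at z = 0. Lengths are in m, angles in rad, forces in N, time in s.
With the tool pointing down it reaches from about 0.25 to 0.775 m from the base axis. Payload 4 kg.
Tool frame: the origin (TCP) lies midway between the tips of the shut fingers; the grasp point (between the pads) lies 19 mm behind it; z points along the fingers, y is the direction in which the jaws open and shut (so a half turn about z gives the same grasp; the last joint's range is limited). The gripper opens to 85 mm and grips with 20 to 120 N. Pads are 22 mm wide; open, the fingers measure 114 mm over their backs; the gripper's body (76 mm by 85 mm) begins 54 mm behind the grasp point. The pads swing forward as they close: fully open they stand 13 mm farther back than shut.
Start: joints at [-1.402, 0.087, 1.371, -0, 1.684, -0.103], TCP at [0.148, -0.53, 0.231] pointing down, gripper open.
Joint ranges: [-3.1, 3.1], [-0.76, 2.03], [0.27, 2.55], [-1.08, 4.22], [0.17, 2.65], [-2.57, 2.57]. Speed limits (rad/s): [2.79, 2.79, 3.14, 3.14, 3.14, 3.14].

## Interface

Orientations are given as a unit quaternion [x, y, z, w].
In Python, from cell import sense, viewer, bot gives the robot as it stands.
- The arm moves only by the tool play_rows, never from a script. Its argument "targets" is a list of rows, each an object with "linear": the shift along the tool's x, y, z in cm, a list of three; "angular": the turn, a rotation vector about the tool's x, y, z in rad, a list of three. A call has 1 to 20 rows; each row is the pose to reach, as a shift and turn from the pose commanded when the call began, along the tool's axes at that moment; what a row does not reach only later rows make up. A row lasts 1/12 s, in which the tool goes at most 41.7 mm and 7.16 degrees, less where a joint would pass 70% of its speed; a pose out of reach is approached as far as the arm can. A call with a gripper value outside its range is refused whole. "claw" is the opening in per cent of the stroke, from 0 (shut) to 100 (fully open), set as the call begins (left out, the last holds). The fingers move at their own pace and stop on an object; "squeeze" is the grip in N (left out, the last holds). Time passes only in rows, so rows that repeat a pose let the fingers close. It gives the time, the measured TCP pose, the force and the opening at its end, in the units of the state.
- sense(): the state, without advancing time (a new reading comes with each control period).
- viewer.get_image(name): name is "scene" or "side" or "wrist"; returns (picture, depth): 384x512x3 uint8, blue, green, red; 384x512 float32, m along the optical axis (not along the pixel's ray), 0 where there is no reading.
- viewer.camera_params(name): a dict with "intrinsics" (3x3 intrinsics, pixels), "R" (3x3) and "t" (3): a world point X has camera coordinates R X + t. Camera axes: x right, y down, z forward; pixel columns grow to the right and rows downward; lengths in m; the calibration is good to about 2 mm. The wrist camera is an equidistant fisheye: a pixel r from the principal point sees the ray r / f radians off the axis. A picture is of the moment at which its call begins: read the wrist's pose just before it. camera_params takes no time and is no camera call; for the wrist camera it gives the pose at the moment of the call.
- bot.hand_in(): hands the job in, once; it reports no verdict.
The state is a dict: "time_s": time; "joint_positions": joint angles; "dq": joint speeds; "effort": joint torques, N m; "ee_pos": TCP position; "tcp_rot": TCP orientation; "wrist_force": force on the tool from outside, world axes, zero at the start; "torque": the same for the moment, N m; "grip_width": opening from 0.0 (shut) to 1.0 (fully open).
Only numpy, scipy, OpenCV 4.12 (cv2) and the standard library are available. Lean on these libraries where they do the work, as an engineer would, in place of code of your own. Each camera call takes 0.05 s, during which the arm holds its last target.

## Working session

There is one attempt and no reset: what is moved stays moved. The work goes in short steps, Python scripts to look and compute and a tool call to move; the robot and the scene stay as the last step left them, time stands still between calls to the robot, and variables do not carry over. Pictures are saved under pics/ and viewed, and the job is handed in when it is done.

Besides the shell and the picture viewer there is one more tool, called after "Call:" as name([rows], argument=value, ...), one row to a line, values as JSON. play_rows: Moves the arm, as the interface text tells. Its arguments: {"type":"object","properties":{"targets":{"type":"array"},"claw":{"type":"number"},"squeeze":{"type":"number"}},"required":["targets"]}

```bash
ls; mkdir -p pics; python3 - <<'E'
from cell import sense, viewer, bot
import cv2,numpy as np
print(sense())
for n in ["scene","side","wrist"]:
    p=viewer.camera_params(n)
    print(n,{k:np.round(v,4).tolist() for k,v in p.items()})
    im,d=viewer.get_image(n)
    np.savez(f"pics/{n}0.npz",im=im,d=d,**p)
    cv2.imwrite(f"pics/{n}0.png",im)
E
```

```text
pics
{'time_s': 0.0, 'joint_positions': array([-1.40210146e+00,  8.79798835e-02,  1.37227697e+00, -1.38002314e-05,
        1.68362015e+00, -1.03099090e-01]), 'dq': array([-0.00153109,  0.00105525,  0.00109471, -0.00115382,  0.00042863,
        0.00130307]), 'effort': array([-1.04534338e-03, -3.51873636e+01, -3.13270640e+01, -3.51261033e-04,
        1.08267821e-02,  1.30997498e-05]), 'ee_pos': array([ 0.14755873, -0.52930748,  0.23011402]), 'tcp_rot': array([ 9.90779666e-01,  1.35478224e-01, -4.43076378e-05, -1.14133539e-03]), 'wrist_force': array([-0.2127933 , -0.26461577,  0.11949904]), 'torque': array([ 0.07289013,  0.02855043, -0.01015323]), 'grip_width': 1.0023490800375703}
scene {'intrinsics': [[350.7061, 0.0, 256.5815], [0.0, 350.7061, 195.8018], [0.0, 0.0, 1.0]], 'R': [[0.4172, 0.9088, -0.0049], [0.6956, -0.3227, -0.6419], [-0.5849, 0.2644, -0.7668]], 't': [-0.0942, -0.3491, 1.5959]}
side {'intrinsics': [[378.3376, 0.0, 259.1248], [0.0, 378.3376, 197.9208], [0.0, 0.0, 1.0]], 'R': [[-0.9672, -0.2531, 0.0225], [-0.149, 0.4931, -0.8571], [0.2058, -0.8323, -0.5147]], 't': [0.4804, 0.1776, 1.0532]}
wrist {'intrinsics': [[297.3186, 0.0, 253.8631], [0.0, 297.3186, 194.2806], [0.0, 0.0, 1.0]], 'R': [[0.2685, -0.9633, -0.0008], [-0.9174, -0.256, 0.3048], [-0.2938, -0.0811, -0.9524]], 't': [-0.549, -0.0398, 0.3807]}
```

View pics/scene0.png

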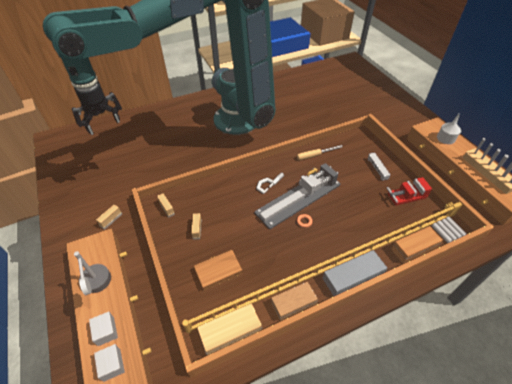

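View pics/side0.png

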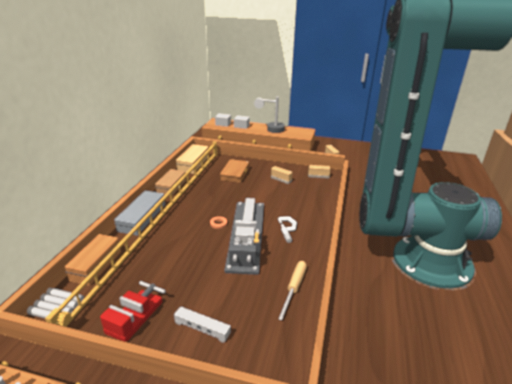

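View pics/wrist0.png

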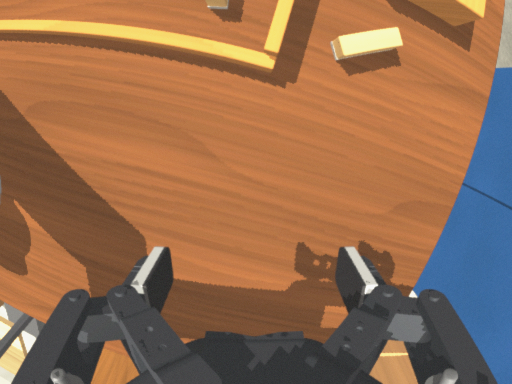

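```bash
cat > h.py <<'E'
import numpy as np,cv2
def load(n): return dict(np.load(f"pics/{n}.npz"))
def cloud(D):
    K=D['intrinsics'];d=D['d'];v,u=np.mgrid[:d.shape[0],:d.shape[1]]
    c=np.stack([(u-K[0,2])/K[0,0]*d,(v-K[1,2])/K[1,1]*d,d],-1)
    P=(c-D['t'])@D['R']; P[d==0]=np.nan; return P
def ray(D,u,v,z):
    K=D['intrinsics'];r=D['R'].T@np.array([(u-K[0,2])/K[0,0],(v-K[1,2])/K[1,1],1]);o=-D['R'].T@D['t']
    return o+r*(z-o[2])/r[2]
E
python3 - <<'E'
from h import *
for n,pts in [("scene0",[(109,216),(165,205),(196,225),(230,190),(262,214),(300,190),(317,180),(330,175),(305,221),(268,183),(170,260)]),("side0",[(319,172),(281,175),(332,150),(246,235),(243,266),(200,200)])]:
    D=load(n);P=cloud(D)
    for u,v in pts: print(n,u,v,np.round(P[v,u],4))
for n,(x0,y0,x1,y1) in [("scene0",(90,150,350,250)),("side0",(190,120,350,290))]:
    im=load(n)['im'][y0:y1,x0:x1]
    f=3 if n=="scene0" else 3.5
    cv2.imwrite(f"pics/{n}z.png",cv2.resize(im,None,fx=f,fy=f,interpolation=cv2.INTER_CUBIC))
E
```

```text
scene0 109 216 [ 0.3469 -0.6138  0.0324]
scene0 165 205 [ 0.3856 -0.4262  0.038 ]
scene0 196 225 [ 0.5131 -0.3546  0.0383]
scene0 230 190 [ 3.851e-01 -1.835e-01 -2.000e-04]
scene0 262 214 [ 0.5585 -0.132   0.0297]
scene0 300 190 [0.5184 0.0401 0.0307]
scene0 317 180 [0.524  0.1042 0.0607]
scene0 330 175 [0.5232 0.1598 0.0615]
scene0 305 221 [ 0.6289  0.0016 -0.0008]
scene0 268 183 [ 0.4137 -0.0381  0.    ]
scene0 170 260 [ 0.5806 -0.4706 -0.0012]
side0 319 172 [ 0.3666 -0.4172  0.0206]
side0 281 175 [ 0.5011 -0.3408  0.0249]
side0 332 150 [ 0.3358 -0.6011  0.0398]
side0 246 235 [0.5079 0.1051 0.0606]
side0 243 266 [0.4949 0.1766 0.0126]
side0 200 200 [ 0.739  -0.1202  0.0013]
```

View pics/scene0z.png

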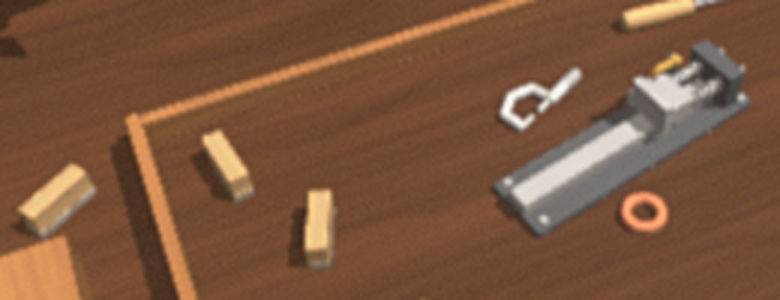

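View pics/side0z.png

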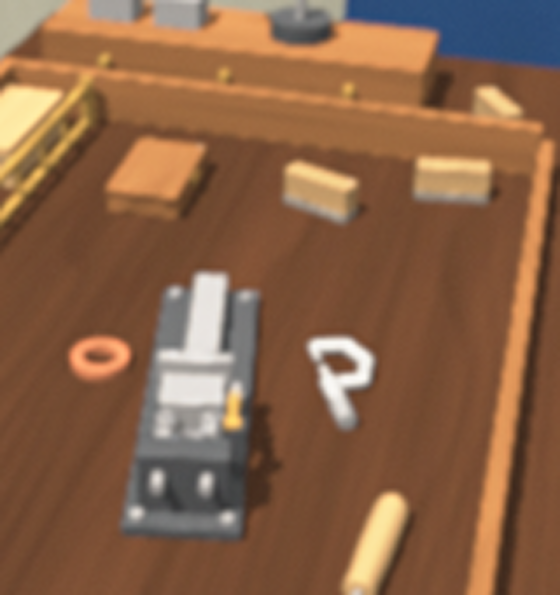

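```bash
cat > m.py <<'E'
from h import *
def rect(P,m):
    q=P[m][:,:2].astype(np.float32)*1000
    r=cv2.minAreaRect(q); c=q.mean(0); w,V=np.linalg.eigh(np.cov(q.T)); a=np.degrees(np.arctan2(V[1,1],V[0,1]))
    return len(q),np.round(r[0],1),np.round(r[1],1),round(r[2],1),"mean",np.round(c,1),"ang",round(a,1)
if __name__=="__main__":
  for n in ["scene0","side0"]:
    D=load(n);P=cloud(D);X,Y,Z=P[...,0],P[...,1],P[...,2]
    m=(abs(X-.51)<.07)&(abs(Y+.35)<.07)&(Z>.034)&(Z<.046); print(n,"lap",rect(P,m),np.median(Z[m]))
    im=D['im'].astype(int)
    m=(abs(X-.52)<.1)&(Y>-.2)&(Y<.06)&(Z>.025)&(Z<.035); print(n,"way",rect(P,m),np.median(Z[m]))
    m=(abs(X-.52)<.12)&(Y>-.2)&(Y<.25)&(Z>.007)&(Z<.017); print(n,"plate",rect(P,m),np.median(Z[m]))
E
python3 m.py
```

```text
scene0 lap (148, array([ 502.6, -352.6]), array([24.7, 83.1]), 67.1, 'mean', array([ 505.8, -353.9], dtype=float32), 'ang', np.float64(158.0)) 0.03995219485839671
scene0 way (385, array([543.3, -36.8]), array([ 43.3, 202.2]), 16.2, 'mean', array([545.1, -40.7], dtype=float32), 'ang', np.float64(102.5)) 0.029750611352116877
scene0 plate (1140, array([526.3,  23.1]), array([353.8, 243.8]), 74.6, 'mean', array([538.9,  -5.8], dtype=float32), 'ang', np.float64(93.8)) 0.011949011260129691
side0 lap (97, array([ 501.9, -352.5]), array([30.1, 80.5]), 67.8, 'mean', array([ 500. , -349.7], dtype=float32), 'ang', np.float64(158.8)) 0.04102018321239157
side0 way (199, array([549.7, -71. ]), array([ 28.3, 134.7]), 11.9, 'mean', array([548.9, -69. ], dtype=float32), 'ang', np.float64(102.4)) 0.0317195456945958
side0 plate (1009, array([529.3,  28.7]), array([336.6, 244. ]), 72.3, 'mean', array([518.9,  23.8], dtype=float32), 'ang', np.float64(99.3)) 0.013483430057702202
```

Call:
play_rows([
  {"linear": [3, -0.5, 0], "angular": [0, 0, -0.12]},
  {"linear": [6, -1, 0.3], "angular": [0, 0, -0.24]},
  {"linear": [9, -1.5, 0.6], "angular": [0, 0, -0.36]},
  {"linear": [12, -2.2, 1], "angular": [0, 0, -0.48]},
  {"linear": [15, -2.8, 1.5], "angular": [0, 0, -0.6]},
  {"linear": [18, -3.4, 2], "angular": [0, 0, -0.72]},
  {"linear": [21, -4, 2.5], "angular": [0, 0, -0.84]},
  {"linear": [24, -4.6, 3], "angular": [0, 0, -0.96]},
  {"linear": [27, -5.2, 3], "angular": [0, 0, -1.08]},
  {"linear": [30, -5.8, 3], "angular": [0, 0, -1.2]},
  {"linear": [33, -6.4, 3], "angular": [0, 0, -1.32]},
  {"linear": [36, -7, 3], "angular": [0, 0, -1.44]},
  {"linear": [38.9, -7.5, 3], "angular": [0, 0, -1.56]},
  {"linear": [38.9, -7.5, 3], "angular": [0, 0, -1.68]},
  {"linear": [38.9, -7.5, 3], "angular": [0, 0, -1.8]},
  {"linear": [38.9, -7.5, 3], "angular": [0, 0, -1.92]},
  {"linear": [38.9, -7.5, 3], "angular": [0, 0, -2.04]},
  {"linear": [38.9, -7.5, 3], "angular": [0, 0, -2.16]},
  {"linear": [38.9, -7.5, 3], "angular": [0, 0, -2.28]},
  {"linear": [38.9, -7.5, 3], "angular": [0, 0, -2.4]},
])

```text
time_s: 1.82
ee_pos: [0.5021, -0.353, 0.2007]
tcp_rot: [0.23, 0.973, 0.0, -0.001]
wrist_force: [-0.2, -0.1, -0.4]
grip_width: 0.998
```

```bash
cat > snap.py <<'E'
from cell import sense, viewer
import cv2,numpy as np,sys
def st():
    s=sense();q=s['tcp_rot'];from scipy.spatial.transform import Rotation as R
    M=R.from_quat(q).as_matrix();print("t",round(s['time_s'],2),"p",np.round(s['ee_pos'],4),"yaw",round(np.degrees(np.arctan2(M[1,0],M[0,0])),2),"z",np.round(M[:,2],3),"F",np.round(s['wrist_force'],2),"T",np.round(s['torque'],2),"g",round(s['grip_width'],3),"q",np.round(s['joint_positions'],2))
def snap(n,tag):
    p=viewer.camera_params(n);im,d=viewer.get_image(n)
    np.savez(f"pics/{n}{tag}.npz",im=im,d=d,**p);cv2.imwrite(f"pics/{n}{tag}.png",im)
if __name__=="__main__":
    st()
    for a in sys.argv[1:]: snap(*a.split(":"))
E
python3 snap.py wrist:1
```

```text
t 1.82 p [ 0.5021 -0.353   0.2007] yaw 153.43 z [-0.001  0.001 -1.   ] F [-0.22 -0.07 -0.43] T [-0.02 -0.01  0.05] g 0.998 q [-0.71  0.24  1.26 -0.    1.65 -1.81]
```

View pics/wrist1.png

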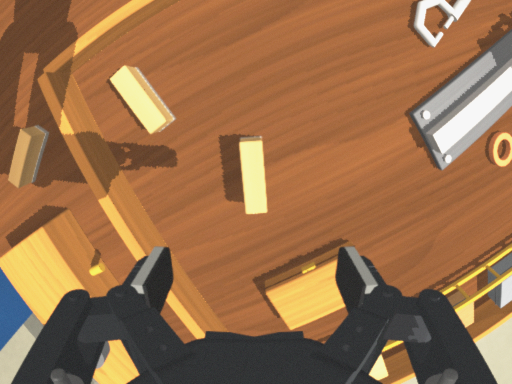

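```bash
cat >> h.py <<'E'
def fray(D,uv,z):
    K=D['intrinsics'];uv=np.atleast_2d(np.asarray(uv,float))
    n=cv2.fisheye.undistortPoints(uv[:,None,:],K,np.zeros(4))[:,0]
    r=np.c_[n,np.ones(len(n))]@D['R'];o=-D['R'].T@D['t']
    return o+r*((z-o[2])/r[:,2])[:,None]
def rr(q):
    q=q[:,:2].astype(np.float32)*1000;r=cv2.minAreaRect(q);w,V=np.linalg.eigh(np.cov(q.T))
    return len(q),"c",np.round(r[0],1),"size",np.round(r[1],1),"mean",np.round(q.mean(0),1),"ang",round(np.degrees(np.arctan2(V[1,1],V[0,1])),1)
def comp(m,seed):
    n,l=cv2.connectedComponents(m.astype(np.uint8));return l==l[seed[1],seed[0]]
E
cat > w1.py <<'E'
from h import *
D=load("wrist1");im=D['im'];hsv=cv2.cvtColor(im,cv2.COLOR_BGR2HSV)
print(hsv[175,254],hsv[200,258],hsv[225,280],hsv[100,480],hsv[110,420],hsv[115,140])
m=(hsv[...,2]>190)&(hsv[...,0]>18)&(hsv[...,1]<190); c=comp(m,(254,175));v,u=np.nonzero(c)
print("lap",rr(fray(D,np.c_[u,v],.04)), u.min(),u.max(),v.min(),v.max())
m=(hsv[...,2]>170)&(hsv[...,1]<40); c=comp(m,(480,100));v,u=np.nonzero(c)
print("way",rr(fray(D,np.c_[u,v],.03)), u.min(),u.max(),v.min(),v.max())
print("depth",D['d'][175,254],D['d'][100,480],"cam",-D['R'].T@D['t'])
E
python3 w1.py
```

```text
[ 29  83 247] [ 28  81 247] [ 12 159 164] [  0   0 247] [ 20   8 184] [ 28  81 247]
lap (1614, 'c', array([ 502.9, -353.7]), 'size', array([23.7, 79.9]), 'mean', array([ 501.8, -353.3], dtype=float32), 'ang', np.float64(158.0)) 240 266 140 213
way (3149, 'c', array([555.3, -50. ]), 'size', array([ 47.4, 188. ]), 'mean', array([557., -62.], dtype=float32), 'ang', np.float64(104.0)) 433 511 66 168
depth 0.3122816 0.2896598 cam [ 0.43221687 -0.31760746  0.3447691 ]
```

Call:
play_rows([
  {"linear": [-0.1, 0, 2], "angular": [0, 0, -0.082]},
  {"linear": [-0.1, 0, 5], "angular": [0, 0, -0.082]},
  {"linear": [-0.1, 0, 8], "angular": [0, 0, -0.082]},
  {"linear": [-0.1, 0, 11], "angular": [0, 0, -0.082]},
  {"linear": [-0.1, 0, 14], "angular": [0, 0, -0.082]},
  {"linear": [-0.1, 0, 16.5], "angular": [0, 0, -0.082]},
  {"linear": [-0.1, 0, 18.2], "angular": [0, 0, -0.082]},
  {"linear": [-0.1, 0, 19], "angular": [0, 0, -0.082]},
  {"linear": [-0.1, 0, 19.4], "angular": [0, 0, -0.082]},
  {"linear": [-0.1, 0, 19.4], "angular": [0, 0, -0.082]},
  {"linear": [-0.1, 0, 19.4], "angular": [0, 0, -0.082]},
])

```text
time_s: 2.78
ee_pos: [0.5039, -0.3543, 0.0087]
tcp_rot: [0.193, 0.981, -0.001, 0.001]
wrist_force: [0.5, 0.3, 0.9]
grip_width: 0.999
```

```bash
python3 snap.py wrist:2
```

```text
t 2.78 p [ 0.5039 -0.3543  0.0087] yaw 157.74 z [ 0.002 -0.002 -1.   ] F [0.51 0.32 0.95] T [ 0.03  0.03 -0.01] g 0.999 q [-0.7   0.37  1.49 -0.    1.28 -1.89]
```

View pics/wrist2.png

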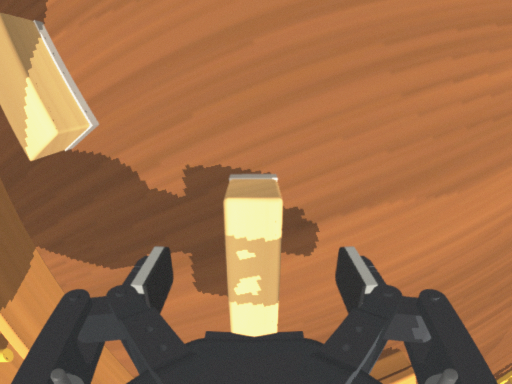

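Call:
play_rows([
  {"linear": [0, 0, 0], "angular": [0, 0, 0]},
  {"linear": [0, 0, 0], "angular": [0, 0, 0]},
  {"linear": [0, 0, 0], "angular": [0, 0, 0]},
  {"linear": [0, 0, 0], "angular": [0, 0, 0]},
  {"linear": [0, 0, 0], "angular": [0, 0, 0]},
  {"linear": [0, 0, 0], "angular": [0, 0, 0]},
  {"linear": [0, 0, 0], "angular": [0, 0, 0]},
  {"linear": [0, 0, 0], "angular": [0, 0, 0]},
  {"linear": [0, 0, 0], "angular": [0, 0, 0]},
  {"linear": [0, 0, 0], "angular": [0, 0, 0]},
], claw=0, squeeze=70)

```text
time_s: 3.67
ee_pos: [0.5034, -0.3539, 0.0078]
tcp_rot: [0.193, 0.981, -0.0, 0.0]
wrist_force: [0.3, -0.4, 3.0]
grip_width: 0.27
```

```bash
python3 snap.py wrist:3
```

```text
t 3.67 p [ 0.5034 -0.3539  0.0078] yaw 157.78 z [ 0.001 -0.001 -1.   ] F [ 0.26 -0.37  2.97] T [-0.02  0.01 -0.03] g 0.27 q [-0.7   0.37  1.49 -0.    1.28 -1.89]
```

View pics/wrist3.png

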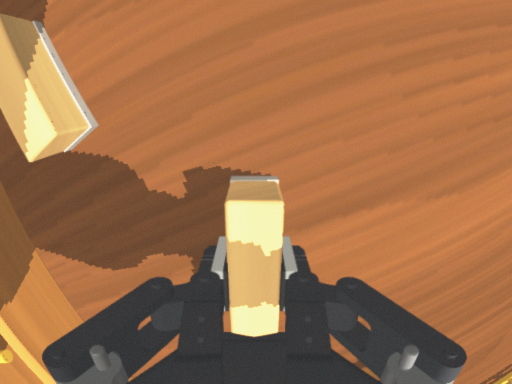

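Call:
play_rows([
  {"linear": [0, 0, -1.5], "angular": [0, 0, 0]},
  {"linear": [0, 0, -4], "angular": [0, 0, 0]},
  {"linear": [0, 0, -7], "angular": [0, 0, 0]},
  {"linear": [0, 1, -10], "angular": [0, 0, 0.05]},
  {"linear": [0.1, 3, -12.3], "angular": [0, 0, 0.14]},
  {"linear": [0.3, 5.5, -12.3], "angular": [0, 0, 0.25]},
  {"linear": [0.5, 8, -12.3], "angular": [0, 0, 0.36]},
  {"linear": [0.7, 10.5, -12.3], "angular": [0, 0, 0.47]},
  {"linear": [0.9, 13, -12.3], "angular": [0, 0, 0.58]},
  {"linear": [1.1, 15.5, -12.3], "angular": [0, 0, 0.69]},
  {"linear": [1.2, 18, -12.3], "angular": [0, 0, 0.8]},
  {"linear": [1.3, 20, -12.3], "angular": [0, 0, 0.89]},
  {"linear": [1.3, 20.9, -12.3], "angular": [0, 0, 0.965]},
  {"linear": [1.3, 20.9, -12.3], "angular": [0, 0, 0.965]},
  {"linear": [1.3, 20.9, -12.3], "angular": [0, 0, 0.965]},
  {"linear": [1.3, 20.9, -12.3], "angular": [0, 0, 0.965]},
])

```text
time_s: 5.05
ee_pos: [0.5694, -0.1557, 0.1294]
tcp_rot: [0.626, 0.78, -0.001, -0.001]
wrist_force: [-0.4, -0.3, -2.1]
grip_width: 0.268
```

```bash
python3 snap.py wrist:4
```

```text
t 5.05 p [ 0.5694 -0.1557  0.1294] yaw 102.55 z [-0.002 -0.    -1.   ] F [-0.41 -0.32 -2.12] T [-0.    0.03 -0.04] g 0.268 q [-0.36  0.22  1.43 -0.    1.5  -0.58]
```

View pics/wrist4.png

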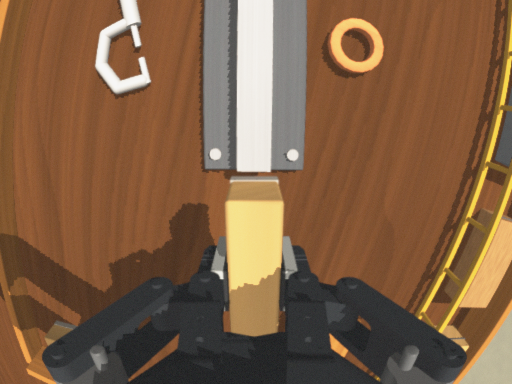

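```bash
cat > w4.py <<'E'
from h import *
import sys
D=load(sys.argv[1]);im=D['im'];g=cv2.cvtColor(im,cv2.COLOR_BGR2GRAY).astype(float);hsv=cv2.cvtColor(im,cv2.COLOR_BGR2HSV)
v0,v1,vend=int(sys.argv[2]),int(sys.argv[3]),int(sys.argv[4])
L,R=[],[]
for v in range(v0,v1,4):
    row=np.diff(g[v]); s=slice(222,254); l=222+np.argmax(row[222:250]); r=258+np.argmin(row[258:285]); L.append((l+.5,v)); R.append((r+.5,v))
L=fray(D,L,.03)[:,:2];R=fray(D,R,.03)[:,:2]
def fit(p):
    vx,vy,x,y=cv2.fitLine(p.astype(np.float32),cv2.DIST_HUBER,0,.0005,.0005).ravel(); s=np.sign(vy);return np.array([vx,vy])*s,np.array([x,y])
(dl,pl),(dr,pr)=fit(L),fit(R)
print("angs",[np.degrees(np.arctan2(d[1],d[0])) for d in(dl,dr)])
d=(dl+dr)/2;d/=np.linalg.norm(d);n=np.array([-d[1],d[0]])
print("width",n@(pl-pr))
mid=(pl+pr)/2
col=np.diff(g[:,250]);ve=[]
for u in (245,250,255,260,265):
    ve.append((u,vend-8+np.argmin(np.diff(g[vend-8:vend+8,u]))+.5))
E=fray(D,ve,.03)[:,:2]; print("end px",ve); e=E.mean(0)
ws=mid+d*(d@(e-mid)); print("way_start",ws,"dir",np.degrees(np.arctan2(d[1],d[0])))
E
python3 w4.py wrist4 10 160 171
```

```text
angs [np.float32(102.20274), np.float32(101.92001)]
width 0.02847066
end px [(245, np.float64(171.5)), (250, np.float64(171.5)), (255, np.float64(171.5)), (260, np.float64(171.5)), (265, np.float64(171.5))]
way_start [ 0.56446151 -0.13581547] dir 102.06138
```

```bash
python3 - <<'E'
from h import *
D=load("wrist4");im=D['im'];g=cv2.cvtColor(im,cv2.COLOR_BGR2GRAY).astype(float)
t=np.radians(102.06);d=np.array([np.cos(t),np.sin(t)]);n=np.array([-d[1],d[0]])
T=np.array([.5694,-.1557]);ws=np.array([.56446,-.13582])
hsv=cv2.cvtColor(im,cv2.COLOR_BGR2HSV).astype(int)
for v in (208,215,222,229):
    row=np.abs(np.diff(hsv[v,:,0]))+np.abs(np.diff(g[v]))
    l=220+np.argmax(row[220:240]);r=270+np.argmax(row[270:292])
    p=fray(D,[(l+.5,v),(r+.5,v)],.1616)[:,:2]; m=p.mean(0)
    print(v,l,r,"w",np.linalg.norm(p[0]-p[1]),"lat vs TCP",n@(m-T),"vs way",n@(m-ws))
print("TCP vs way",n@(T-ws),d@(T-ws))
# plate edges z=.012
for v in range(20,160,20):
    row=np.abs(np.diff(hsv[v,:,0]))
    print(v,[ (u,row[u]) for u in list(range(195,215))+list(range(292,312)) if row[u]>40][:6], np.round(g[v,200:212]),np.round(g[v,298:310]))
E
python3 - <<'E'
import cv2;im=cv2.imread('pics/wrist4.png')[120:300,190:320];cv2.imwrite('pics/wrist4z.png',cv2.resize(im,None,fx=3.3,fy=3.3,interpolation=cv2.INTER_NEAREST))
E
```

```text
208 224 283 w 0.023764538153890766 lat vs TCP 0.00014457016204219824 vs way -0.0005327552755216761
215 224 282 w 0.023562792173522723 lat vs TCP 0.00032198388006810663 vs way -0.0003553415574957686
222 225 282 w 0.023366225512455655 lat vs TCP 8.99791728911611e-05 vs way -0.0005873462646727142
229 225 282 w 0.023591772754813042 lat vs TCP 6.18793470432323e-05 vs way -0.0006154460905206427
TCP vs way -0.0006773254375638743 -0.020473378574422683
20 [] [ 98.  74.  67.  74. 108. 128. 137. 139. 138. 134. 139. 137.] [134. 136. 135. 133. 134. 135. 133. 124. 117.  98.  99.  99.]
40 [] [ 65.  61.  59.  83. 116. 136. 140. 138. 135. 139. 141. 137.] [136. 135. 133. 136. 135. 136. 134. 127. 109.  97.  98.  96.]
60 [] [ 66.  61.  68.  90. 123. 139. 138. 136. 141. 139. 142. 138.] [134. 135. 136. 136. 135. 133. 132. 128. 115.  98.  88.  92.]
80 [(205, np.int64(148)), (206, np.int64(150)), (212, np.int64(165)), (213, np.int64(155))] [ 73.  62.  64.  94. 125. 137. 135. 135. 137. 138. 138. 136.] [135. 136. 134. 136. 136. 132. 133. 122.  92.  90.  95.  95.]
100 [] [ 68.  65.  70.  93. 122. 138. 139. 137. 137. 140. 139. 135.] [137. 138. 134. 132. 133. 128. 128. 120.  99.  94.  93.  93.]
120 [(207, np.int64(127)), (208, np.int64(120)), (298, np.int64(147)), (299, np.int64(147))] [ 61.  62.  63.  83. 115. 136. 138. 137. 134. 139. 137. 136.] [136. 135. 134. 132. 133. 131. 119. 101.  96. 100.  98.  97.]
140 [(207, np.int64(169)), (208, np.int64(155)), (294, np.int64(127)), (295, np.int64(155)), (297, np.int64(150)), (298, np.int64(142))] [ 96.  85.  67.  81. 108. 130. 139. 138. 135. 139. 135. 136.] [137. 134. 134. 131. 133. 128. 104.  99. 100. 101.  97.  98.]
```

View pics/wrist4z.png

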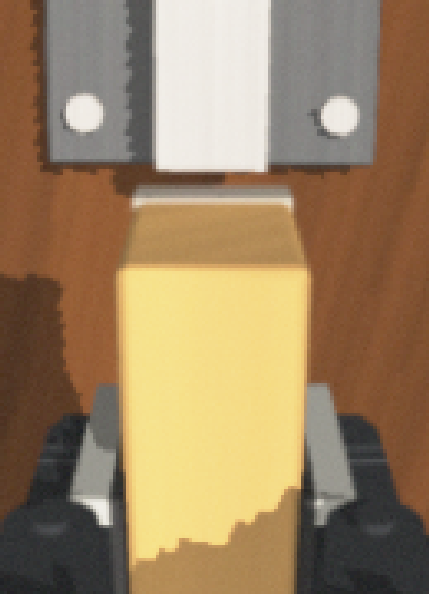

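Call:
play_rows([
  {"linear": [2, 0, 0.5], "angular": [0, 0, 0.008]},
  {"linear": [4, 0, 2], "angular": [0, 0, 0.008]},
  {"linear": [6, 0, 4], "angular": [0, 0, 0.008]},
  {"linear": [6.55, 0, 6], "angular": [0, 0, 0.008]},
  {"linear": [6.55, 0, 7.5], "angular": [0, 0, 0.008]},
  {"linear": [6.55, 0, 8.3], "angular": [0, 0, 0.008]},
  {"linear": [6.55, 0, 8.5], "angular": [0, 0, 0.008]},
  {"linear": [6.55, 0, 8.5], "angular": [0, 0, 0.008]},
  {"linear": [6.55, 0, 8.5], "angular": [0, 0, 0.008]},
  {"linear": [6.55, 0, 8.5], "angular": [0, 0, 0.008]},
])

```text
time_s: 5.93
ee_pos: [0.5571, -0.0921, 0.0468]
tcp_rot: [0.629, 0.777, 0.001, 0.001]
wrist_force: [0.5, -0.5, -3.2]
grip_width: 0.273
```

```bash
python3 snap.py wrist:5 scene:5 side:5; python3 - <<'E'
import cv2,numpy as np
a=cv2.imread('pics/scene5.png')[160:240,230:350];b=cv2.imread('pics/side5.png')[150:290,190:310]
cv2.imwrite('pics/c5.png',np.vstack([cv2.resize(a,(600,400)),]))
cv2.imwrite('pics/d5.png',cv2.resize(b,(480,560),interpolation=cv2.INTER_CUBIC))
E
```

```text
t 5.93 p [ 0.5571 -0.0921  0.0468] yaw 101.99 z [ 0.003 -0.001 -1.   ] F [ 0.46 -0.47 -3.23] T [ 0.02 -0.    0.01] g 0.273 q [-0.26  0.23  1.59 -0.    1.32 -0.47]
```

View pics/wrist5.png

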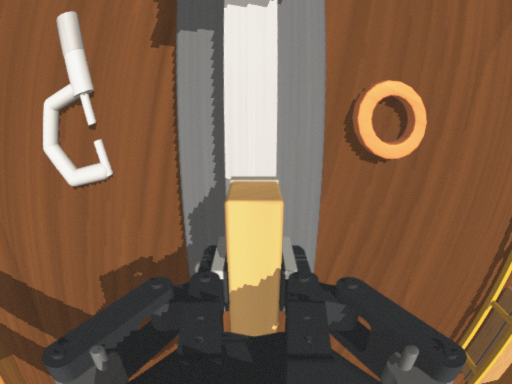

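View pics/c5.png

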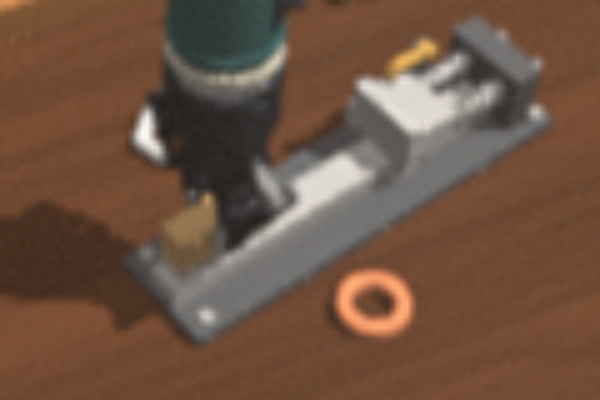

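View pics/d5.png

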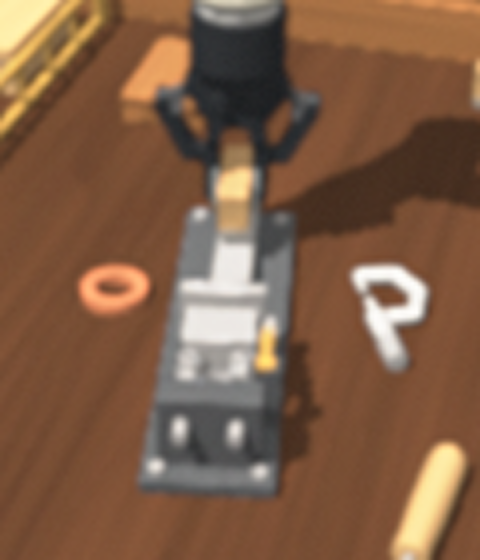

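```bash
python3 snap.py; cat > lat.py <<'E'
from h import *
import sys
D=load(sys.argv[1]);im=D['im'];g=cv2.cvtColor(im,cv2.COLOR_BGR2GRAY).astype(float)
T=np.array([float(sys.argv[2]),float(sys.argv[3])]);zt=float(sys.argv[4])+.0322
hsv=cv2.cvtColor(im,cv2.COLOR_BGR2HSV).astype(int)
v0,v1=int(sys.argv[5]),int(sys.argv[6])
L,R=[],[]
for v in range(v0,v1,4):
    row=np.diff(g[v]); L.append((210+np.argmax(row[210:245])+.5,v));R.append((262+np.argmin(row[262:295])+.5,v))
L=fray(D,L,.03)[:,:2];R=fray(D,R,.03)[:,:2]
M=(L+R)/2; vx,vy,x,y=cv2.fitLine(M.astype(np.float32),cv2.DIST_HUBER,0,.0005,.0005).ravel();s=np.sign(vy)
d=np.array([vx,vy])*s;n=np.array([-d[1],d[0]]);p=np.array([x,y])
print("way ang",np.degrees(np.arctan2(d[1],d[0])),"w",np.median(np.linalg.norm(L-R,axis=1)),"TCP lat",n@(T-p))
for v in (208,215,222,229):
    row=np.abs(np.diff(hsv[v,:,0]))+np.abs(np.diff(g[v]))
    l=220+np.argmax(row[220:240]);r=270+np.argmax(row[270:292])
    q=fray(D,[(l+.5,v),(r+.5,v)],zt)[:,:2]; print("block lat",n@(q.mean(0)-p),"w",np.linalg.norm(q[0]-q[1]))
E
python3 lat.py wrist5 .5571 -.0921 .0468 8 170;python3 lat.py wrist4 .5694 -.1557 .1294 8 160
```

```text
t 6.08 p [ 0.5567 -0.0917  0.0464] yaw 102.02 z [ 0.002 -0.001 -1.   ] F [ 0.77 -0.37 -1.26] T [ 0.   -0.01 -0.02] g 0.27 q [-0.26  0.23  1.59 -0.    1.32 -0.47]
way ang 102.0227 w 0.028334764153236405 TCP lat -0.0019851813412072373
block lat -0.0011420987664152225 w 0.024564258759818148
block lat -0.0023635287526981084 w 0.0272381073273804
block lat -0.0019513310519649607 w 0.023357508317628162
block lat -0.0007002087041848758 w 0.025251929437650485
way ang 101.99686 w 0.028535647887086686 TCP lat -0.0007395504880188127
block lat -0.0005544020502213017 w 0.023764538153890766
block lat -0.00038033725644643826 w 0.023562792173522723
block lat -0.0006157495330502815 w 0.023366225512455655
block lat -0.0006473298960581366 w 0.023591772754813042
```

Call:
play_rows([
  {"linear": [0, -0.15, 0.1], "angular": [0, 0, 0]},
  {"linear": [0, -0.15, 0.3], "angular": [0, 0, 0]},
  {"linear": [0, -0.15, 0.5], "angular": [0, 0, 0]},
  {"linear": [0, -0.15, 0.6], "angular": [0, 0, 0]},
  {"linear": [0, -0.15, 0.6], "angular": [0, 0, 0]},
  {"linear": [0, -0.15, 0.6], "angular": [0, 0, 0]},
  {"linear": [0, -0.15, 0.6], "angular": [0, 0, 0]},
  {"linear": [0, -0.15, 0.6], "angular": [0, 0, 0]},
])

```text
time_s: 6.75
ee_pos: [0.5546, -0.0916, 0.0394]
tcp_rot: [0.629, 0.777, -0.0, 0.0]
wrist_force: [-0.3, -0.5, -1.1]
grip_width: 0.269
```

```bash
python3 snap.py
```

```text
t 6.75 p [ 0.5546 -0.0916  0.0394] yaw 102.04 z [ 0. -0. -1.] F [-0.34 -0.48 -1.07] T [-0.    0.04  0.02] g 0.269 q [-0.26  0.23  1.6  -0.    1.31 -0.47]
```

Call:
play_rows([
  {"linear": [0, 0, 0.06], "angular": [0, 0, 0]},
  {"linear": [0, 0, 0.12], "angular": [0, 0, 0]},
  {"linear": [0, 0, 0.18], "angular": [0, 0, 0]},
  {"linear": [0, 0, 0.18], "angular": [0, 0, 0]},
  {"linear": [0, 0, 0.18], "angular": [0, 0, 0]},
  {"linear": [0, 0, 0.18], "angular": [0, 0, 0]},
])

```text
time_s: 7.25
ee_pos: [0.5546, -0.0916, 0.0378]
tcp_rot: [0.629, 0.777, 0.0, 0.0]
wrist_force: [0.6, 0.3, 0.5]
grip_width: 0.273
```

```bash
python3 snap.py
```

```text
t 7.25 p [ 0.5546 -0.0916  0.0378] yaw 102.03 z [ 0. -0. -1.] F [0.57 0.27 0.51] T [ 0.    0.1  -0.04] g 0.273 q [-0.26  0.23  1.6  -0.    1.31 -0.47]
```

Call:
play_rows([
  {"linear": [0, 0, 0.03], "angular": [0, 0, 0]},
  {"linear": [0, 0, 0.06], "angular": [0, 0, 0]},
  {"linear": [0, 0, 0.06], "angular": [0, 0, 0]},
  {"linear": [0, 0, 0.06], "angular": [0, 0, 0]},
  {"linear": [0, 0, 0.06], "angular": [0, 0, 0]},
])

```text
time_s: 7.67
ee_pos: [0.5546, -0.0916, 0.0378]
tcp_rot: [0.629, 0.777, 0.0, 0.0]
wrist_force: [-3.4, 1.1, 4.5]
grip_width: 0.272
```

```bash
python3 snap.py wrist:6; python3 lat.py wrist6 .5546 -.0916 .0378 8 165
```

```text
t 7.67 p [ 0.5546 -0.0916  0.0378] yaw 102.03 z [ 0. -0. -1.] F [-3.37  1.1   4.48] T [ 0.1   0.45 -0.02] g 0.272 q [-0.26  0.23  1.6  -0.    1.31 -0.47]
way ang 101.78271 w 0.028497393722378445 TCP lat 9.448788469066487e-05
block lat 0.00038823155783159537 w 0.026588268408710487
block lat 0.0005801298797667771 w 0.023955765094117606
block lat 0.00015707608070439312 w 0.023351128315628307
block lat -6.588507862673487e-05 w 0.02399350698873903
```

View pics/wrist6.png

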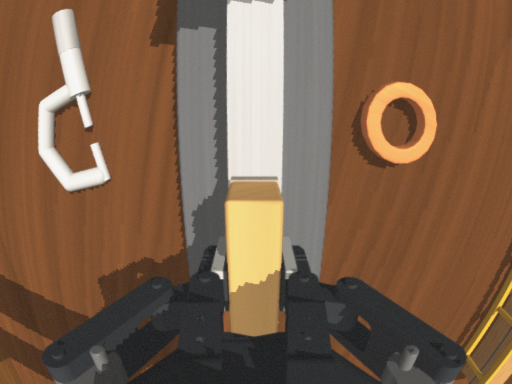

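Call:
play_rows([
  {"linear": [0, 0, 0.03], "angular": [0, 0, 0]},
  {"linear": [0, 0, 0.06], "angular": [0, 0, 0]},
  {"linear": [0, 0, 0.06], "angular": [0, 0, 0]},
  {"linear": [0, 0, 0.06], "angular": [0, 0, 0]},
  {"linear": [0.2, 0, 0.06], "angular": [0, 0, 0]},
  {"linear": [0.6, 0, 0.06], "angular": [0, 0, 0]},
  {"linear": [1.0, 0, 0.06], "angular": [0, 0, 0]},
  {"linear": [1.4, 0, 0.06], "angular": [0, 0, 0]},
])

```text
time_s: 8.38
ee_pos: [0.5533, -0.0792, 0.0378]
tcp_rot: [0.629, 0.777, 0.0, 0.003]
wrist_force: [0.4, -4.5, 5.2]
grip_width: 0.272
```

```bash
python3 snap.py
```

```text
t 8.38 p [ 0.5533 -0.0792  0.0378] yaw 102.0 z [ 0.005 -0.003 -1.   ] F [ 0.42 -4.51  5.25] T [-0.63 -0.12  0.08] g 0.272 q [-0.24  0.22  1.61 -0.    1.3  -0.45]
```

Call:
play_rows([
  {"linear": [0.3, -0.02, 0.02], "angular": [0, 0, 0]},
  {"linear": [0.7, -0.04, 0.03], "angular": [0, 0, 0]},
  {"linear": [1.1, -0.05, 0.03], "angular": [0, 0, 0]},
  {"linear": [1.5, -0.05, 0.03], "angular": [0, 0, 0]},
  {"linear": [1.9, -0.05, 0.03], "angular": [0, 0, 0]},
])

```text
time_s: 8.8
ee_pos: [0.5492, -0.0607, 0.0379]
tcp_rot: [0.629, 0.777, 0.0, 0.003]
wrist_force: [1.3, -5.5, 6.1]
grip_width: 0.271
```

```bash
python3 snap.py
```

```text
t 8.8 p [ 0.5492 -0.0607  0.0379] yaw 102.02 z [ 0.005 -0.003 -1.   ] F [ 1.3  -5.5   6.09] T [-0.65 -0.12 -0.03] g 0.271 q [-0.21  0.21  1.63 -0.    1.3  -0.42]
```

Call:
play_rows([
  {"linear": [0.4, -0.02, 0.01], "angular": [0, 0, 0]},
  {"linear": [0.8, -0.04, 0.02], "angular": [0, 0, 0]},
  {"linear": [1.2, -0.06, 0.03], "angular": [0, 0, 0]},
  {"linear": [1.6, -0.06, 0.03], "angular": [0, 0, 0]},
  {"linear": [2.0, -0.06, 0.03], "angular": [0, 0, 0]},
  {"linear": [2.4, -0.06, 0.03], "angular": [0, 0, 0]},
  {"linear": [2.8, -0.06, 0.03], "angular": [0, 0, 0]},
])

```text
time_s: 9.38
ee_pos: [0.5431, -0.0336, 0.0379]
tcp_rot: [0.629, 0.777, 0.0, 0.004]
wrist_force: [1.7, -6.3, 7.2]
grip_width: 0.273
```

```bash
python3 snap.py wrist:7
```

```text
t 9.38 p [ 0.5431 -0.0336  0.0379] yaw 102.02 z [ 0.006 -0.004 -1.   ] F [ 1.68 -6.34  7.17] T [-0.74 -0.22 -0.  ] g 0.273 q [-0.16  0.19  1.65 -0.    1.29 -0.37]
```

View pics/wrist7.png

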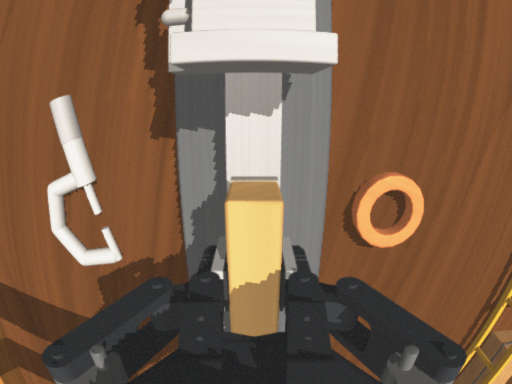

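Call:
play_rows([
  {"linear": [0.4, -0.02, 0.01], "angular": [0, 0, 0]},
  {"linear": [0.8, -0.03, 0.02], "angular": [0, 0, 0]},
  {"linear": [1.2, -0.03, 0.02], "angular": [0, 0, 0]},
  {"linear": [1.6, -0.03, 0.02], "angular": [0, 0, 0]},
  {"linear": [2.0, -0.03, 0.02], "angular": [0, 0, 0]},
  {"linear": [2.4, -0.03, 0.02], "angular": [0, 0, 0]},
  {"linear": [2.8, -0.03, 0.02], "angular": [0, 0, 0]},
  {"linear": [3.2, -0.03, 0.02], "angular": [0, 0, 0]},
  {"linear": [3.6, -0.03, 0.02], "angular": [0, 0, 0]},
  {"linear": [4.0, -0.03, 0.02], "angular": [0, 0, 0]},
  {"linear": [4.4, -0.03, 0.02], "angular": [0, 0, 0]},
  {"linear": [4.7, -0.03, 0.02], "angular": [0, 0, 0]},
])

```text
time_s: 10.43
ee_pos: [0.5332, 0.0124, 0.0379]
tcp_rot: [0.629, 0.777, 0.001, 0.004]
wrist_force: [1.7, -5.7, 8.2]
grip_width: 0.27
```

```bash
python3 snap.py
```

```text
t 10.43 p [0.5332 0.0124 0.0379] yaw 102.03 z [ 0.007 -0.004 -1.   ] F [ 1.66 -5.71  8.22] T [-0.82 -0.16  0.03] g 0.27 q [-0.08  0.17  1.68 -0.    1.29 -0.29]
```

Call:
play_rows([
  {"linear": [0.3, 0, 0], "angular": [0, 0, 0]},
  {"linear": [0.6, -0.01, 0], "angular": [0, 0, 0]},
  {"linear": [0.9, -0.02, 0], "angular": [0, 0, 0]},
  {"linear": [1.2, -0.02, 0], "angular": [0, 0, 0]},
  {"linear": [1.5, -0.02, 0], "angular": [0, 0, 0]},
])

```text
time_s: 10.85
ee_pos: [0.5305, 0.0248, 0.038]
tcp_rot: [0.629, 0.777, -0.001, 0.005]
wrist_force: [2.8, -12.6, 7.8]
grip_width: 0.269
```

```bash
python3 snap.py
```

```text
t 10.85 p [0.5305 0.0248 0.038 ] yaw 102.0 z [ 0.008 -0.008 -1.   ] F [  2.84 -12.61   7.83] T [-1.67 -0.37  0.02] g 0.269 q [-0.06  0.16  1.69 -0.01  1.29 -0.26]
```

Call:
play_rows([
  {"linear": [0.3, -0.01, 0], "angular": [0.002, 0.003, 0]},
  {"linear": [0.6, -0.01, 0], "angular": [0.004, 0.006, 0]},
  {"linear": [0.9, -0.02, 0], "angular": [0.006, 0.009, 0]},
  {"linear": [1.2, -0.02, 0], "angular": [0.006, 0.009, 0]},
  {"linear": [1.5, -0.02, 0], "angular": [0.006, 0.009, 0]},
  {"linear": [1.8, -0.02, 0], "angular": [0.006, 0.009, 0]},
])

```text
time_s: 11.35
ee_pos: [0.527, 0.0405, 0.0378]
tcp_rot: [0.63, 0.777, -0.001, 0.001]
wrist_force: [2.9, -16.0, 5.8]
grip_width: 0.274
```

```bash
python3 snap.py wrist:8
```

```text
t 11.35 p [0.527  0.0405 0.0378] yaw 101.97 z [ 0.001 -0.003 -1.   ] F [  2.86 -15.97   5.81] T [-2.39 -0.62 -0.03] g 0.274 q [-0.03  0.16  1.69 -0.    1.29 -0.24]
```

View pics/wrist8.png

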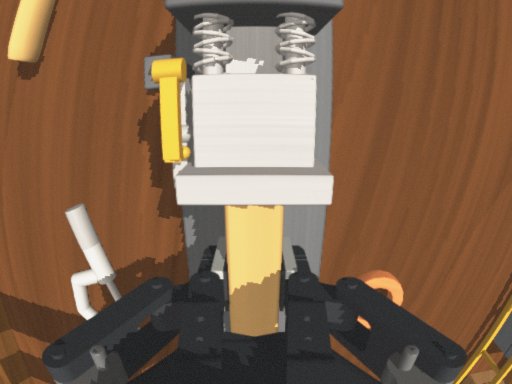

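Call:
play_rows([
  {"linear": [0.25, 0, 0.01], "angular": [0, 0, 0]},
  {"linear": [0.5, 0, 0.02], "angular": [0, 0.002, 0]},
  {"linear": [0.65, 0, 0.03], "angular": [0, 0.002, 0]},
  {"linear": [0.65, 0, 0.03], "angular": [0, 0.002, 0]},
  {"linear": [0.65, 0, 0.03], "angular": [0, 0.002, 0]},
  {"linear": [0.65, 0, 0.03], "angular": [0, 0.002, 0]},
  {"linear": [0.65, 0, 0.03], "angular": [0, 0.002, 0]},
  {"linear": [0.65, 0, 0.03], "angular": [0, 0.002, 0]},
])

```text
time_s: 12.07
ee_pos: [0.5257, 0.0465, 0.0378]
tcp_rot: [0.629, 0.777, -0.001, 0.001]
wrist_force: [3.0, -17.5, 7.6]
grip_width: 0.274
```

```bash
python3 snap.py wrist:9 scene:9 side:9;python3 snap.py; python3 - <<'E'
import cv2,numpy as np
a=cv2.imread('pics/scene9.png')[150:230,250:350];b=cv2.imread('pics/side9.png')[180:280,210:290]
cv2.imwrite('pics/c9.png',np.hstack([cv2.resize(a,(400,320)),cv2.resize(b,(256,320))]))
E
```

```text
t 12.07 p [0.5257 0.0465 0.0378] yaw 101.98 z [ 0.001 -0.002 -1.   ] F [  2.99 -17.46   7.57] T [-2.5  -0.56  0.06] g 0.274 q [-0.02  0.16  1.69 -0.    1.29 -0.23]
t 12.22 p [0.5257 0.0465 0.0378] yaw 101.98 z [ 0.001 -0.002 -1.   ] F [  3.88 -17.33   7.87] T [-2.56 -0.64  0.01] g 0.27 q [-0.02  0.16  1.69 -0.    1.29 -0.23]
```

View pics/wrist9.png

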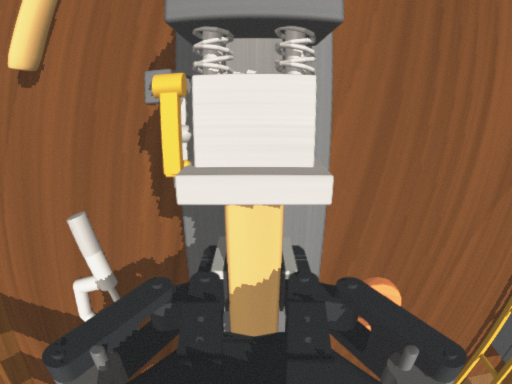

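View pics/c9.png

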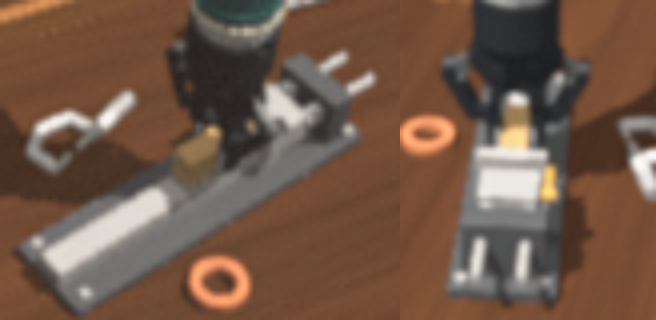

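```bash
python3 - <<'E'
from h import *
d=np.array([np.cos(np.radians(102.02)),np.sin(np.radians(102.02))]);ws=np.array([.56446,-.13582])
for n,guess in(("wrist7",73),("wrist8",204),("wrist9",204)):
    D=load(n);g=cv2.cvtColor(D['im'],cv2.COLOR_BGR2GRAY).astype(float)
    out=[]
    for u in (195,205,300,310):
        c=np.diff(g[guess-12:guess+12,u]);v=guess-12+np.argmin(c)+.5
        for e in [v]:
            for z in (.031,.075): out.append((u,v,z,round(float(d@(fray(D,[(u,v)],z)[0,:2]-ws)),4)))
    print(n,out)
E
```

```text
wrist7 [(195, np.float64(61.5), 0.031, 0.2043), (195, np.float64(61.5), 0.075, 0.1983), (205, np.float64(61.5), 0.031, 0.2041), (205, np.float64(61.5), 0.075, 0.1981), (300, np.float64(61.5), 0.031, 0.2041), (300, np.float64(61.5), 0.075, 0.1981), (310, np.float64(61.5), 0.031, 0.2043), (310, np.float64(61.5), 0.075, 0.1983)]
wrist8 [(195, np.float64(204.5), 0.031, 0.2045), (195, np.float64(204.5), 0.075, 0.2206), (205, np.float64(204.5), 0.031, 0.2045), (205, np.float64(204.5), 0.075, 0.2206), (300, np.float64(204.5), 0.031, 0.2045), (300, np.float64(204.5), 0.075, 0.2205), (310, np.float64(204.5), 0.031, 0.2045), (310, np.float64(204.5), 0.075, 0.2205)]
wrist9 [(195, np.float64(204.5), 0.031, 0.2107), (195, np.float64(204.5), 0.075, 0.2266), (205, np.float64(204.5), 0.031, 0.2107), (205, np.float64(204.5), 0.075, 0.2266), (300, np.float64(204.5), 0.031, 0.2106), (300, np.float64(204.5), 0.075, 0.2266), (310, np.float64(203.5), 0.031, 0.2112), (310, np.float64(203.5), 0.075, 0.227)]
```

```bash
python3 -c "
from cell import bot
print(bot.hand_in())
from snap import st
st()"
```

```text
the job is handed in; nothing more can be done
None
the job is handed in; nothing more can be done
```

I handed the job in at about 12.2 s, with the block still gripped flat on the way and holding the carriage compressed.

**Which block:** of the three look-alikes I took the one farthest to the robot's left, at about (0.503, −0.354). I gripped it across its 24 mm width at 70 N.

**Placing:** I set it on the open end of the way with its centre about 45 mm from `way_start`. It was within about 0.5 mm of the centre line.

**Sweep:** I drew it along the way to the carriage at 40–50 mm/s. The upward wrist force was about 5–8 N, so the press was about 1–2 N more with the block's weight. During the sweep the block drifted sideways by at most about 1 mm and tilted by up to about 0.5°. Both were trimmed out.

**Push:** I pushed the carriage past the click and stopped there without letting go.

**Last checks:**
- **Carriage travel:** the arm's position gives 29.4 mm, and the wrist camera's view of the carriage's front edge gives about 28.5 mm. The two differ by about 1 mm, but both are well past the click (22 mm) and short of the stop (34 mm).
- **Forces:** the push is about 17 N and the press reads about 8 N.
- **Pose:** tilt is about 0.1°, and the opening still matches the block's width.
- **Other things:** the last wrist, scene and side pictures show the lock ring and micrometer lying as before. I did not re-measure the other items.

No check failed. I did not read the state during the second after hand-in, because the interface closes then.

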